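# Fetch the clipped spare wheel from behind the jars

### The job

The laundry trolley needs its spare wheel, which is kept on the blue spindle stand behind two jars and secured with a hairpin clip. Stand both jars out of the way on the grey ribbed mat, pull the clip straight out of the spindle towards the jars' side and lay it in the round steel dish, then lift the wheel off and lay it flat in the green tray. Finally put each jar back upright where it stood at the start, and leave the little dropper bottle and the scourer as they are.

Things in the scene. Friction and masses are not known exactly. Their poses are not given: they have to be found in the camera images.
- stand: Blue steel foot plate, 86 x 86 x 8 mm, fixed, with a bare upright steel spindle 14 mm thick, top 72 mm above the worktop. Origin: on the spindle's axis at worktop level; z up. A cross hole runs along its x, 56 mm up. Its -x side faces the robot within 0.25 rad; both jars stand there on the worktop, 90 mm from the spindle, 72 mm apart.
- wheel: Spare wheel, 0.15 kg, lying flat round the spindle: black tyre 58 mm in diameter, 24 mm thick; orange hub 32 mm in diameter, 34 mm long, 22 mm bore. Origin: on its axis (z) at the hub's lower end, 18 mm above the worktop at the start; tyre 5 to 29 mm above it. With the clip out, lift it straight up at least 60 mm to free it.
- clip: Hairpin clip of 5 mm steel wire, rigid, 77 mm long, level, its straight leg loose in the spindle's hole. Origin: mid-length on the leg's axis, 55 mm up; x runs to the leg's tip, z up. Loop on the jars' side: parallel sides at y = +-11 mm, x = -30 to -14 mm; pinch there from above across y (27 mm wide), 8 mm above the tyre. Slides out after 30 mm along its -x.
- white_jar: Wide jar with white contents and a gold screw lid, 0.39 kg, 64 mm wide and 90 mm tall, lid 60 mm in diameter from 75 to 90 mm up. Origin: centre of its underside, z up. At the start it stands in front of the stand, left or right of the other jar. It must come back to the place where it stood.
- green_jar: Slim spice jar with green contents and a gold lid, 0.11 kg, 42 mm in diameter and 96 mm tall, lid 41 mm in diameter from 76 mm up. Origin: centre of its underside, z up. At the start it stands in front of the stand beside the wide jar. It must come back to the place where it stood.
- mat: Grey ribbed draining mat, 150 mm along its x, 120 mm along its y, 4 mm thick, lying flat and fixed: the side area where both jars fit side by side. Origin: centre of its underside, z up.
- dish: Round bright steel parts dish, fixed, 124 mm across the flared rim, 15 mm high, flat floor 103 mm in diameter at 3 mm above the worktop. Origin: centre of its underside, z up. The clip goes in it, lying flat. Fingers open to 45 mm have room in it.
- tray: Shallow square green plastic tray, fixed, 122 x 122 mm outside, 114 x 114 mm inside, rim 13 mm high, floor at 4 mm above the worktop. Origin: centre of its underside, z up. The wheel goes in it, lying flat on its hub's end. Fingers wide open need their tips above the rim.
- vial: Bystander: small brown dropper bottle with a black top, 34 mm wide, 102 mm tall, standing about 95 mm in front of the dish. Origin: centre of its underside. Leave it standing where it is.
- scourer: Bystander: teal scouring block, 30 x 31 x 50 mm, standing about 95 mm in front of the tray. Origin: centre of its underside. Leave it where it is.

How it is judged:
By the outcome, as a careful person would: the job done as asked, in the order asked, and still so for the second after the job is handed in, with the robot touching nothing.
It also fails if it takes over 141 s, if anything falls off the work surface, if the arm or the gripper's body presses on something with over 40 N, if the wrist force passes 120 N, or if a joint passes its speed limit or range.

### The arm

A 6-joint arm with a two-finger parallel gripper is mounted at the origin on a cart in front of the work surface, level with it; the furniture and walls round the work are solid. World frame = base frame: x ahead of the robot, y to its left, z up, the work surface at z = 0. Lengths are in m, angles in rad, forces in N, time in s.
With the tool pointing down it reaches from about 0.325 to 0.9 m from the base axis. Payload 6.1 kg.
Tool frame: the origin (TCP) lies at the very end of the fingers, on their centre line; the grasp point (between the pads) lies 19 mm behind it (grip_depth is the distance from the TCP to the grasp point, in m); z points along the fingers, y is the line along which they close (so a half turn about z gives the same grasp; the last joint's range is limited). The gripper opens to 85 mm and grips with 20 to 120 N. Pads are 22 mm wide; open, the fingers measure 114 mm over their backs; the gripper's body (76 mm by 85 mm) begins 54 mm behind the grasp point. The pads swing forward as they close: fully open they stand 13 mm farther back than shut.
Start: joints at [-1.243, 0.22, 1.526, -0, 1.395, -0.126], TCP at [0.274, -0.562, 0.231] pointing down, gripper open.
Joint ranges: [-2.98, 2.98], [-0.91, 2.08], [0.09, 2.57], [-1.24, 4.39], [0.2, 2.65], [-2.68, 2.68]. Speed limits (rad/s): [2.57, 2.57, 3.01, 3.14, 3.14, 3.14].

### API

Orientations are given as a unit quaternion [x, y, z, w].
In Python, from rig import state, capture, camera_model, sign_off, grip_depth gives the robot as it stands.
- The arm moves only by the tool move_arm, never from a script. Its argument "deltas" is a list of rows, each an object of numbers: "grip": the closure, from 0 (fully open) to 1 (shut); "dx", "dy", "dz": the shift along the tool's x, y, z in m; "roll": the turn about the tool's z in degrees. In form: [{"grip": .., "dx": .., "dy": .., "dz": .., "roll": ..}, ...]. A call has 1 to 20 rows; each row shifts and turns the commanded pose from where the row before left it, along the tool's axes as they then stand; what a row does not reach is not made up. A row lasts 1/10 s, in which the tool goes at most 50 mm and 8.59 degrees, less where a joint would pass 70% of its speed; a pose out of reach is approached as far as the arm can. A call is refused whole if a number of a shift passes 0.05 or a number of a turn 8.59, either way. A call with a gripper value outside its range is refused whole. The fingers move at their own pace and stop on an object; "squeeze" is the grip in N (left out, the last holds). Time passes only in rows, so rows that do not move let the fingers close. It gives the time, the measured TCP pose, the force, the opening and the grip force at its end, in the units of the state.
- state(): the state, without advancing time (a new reading comes with each control period).
- capture(name): name is "scene" or "side" or "wrist"; returns (picture, depth): 480x640x3 uint8, red, green, blue; 480x640 float32, m along the optical axis (not along the pixel's ray), 0 where there is no reading.
- camera_model(name): a dict with "vertical_fov" (degrees; the focal length in pixels is half the picture's height over the tangent of half this angle, whatever the lens; pixels are square), "cx", "cy" (the principal point, pixels), "R" (3x3) and "t" (3): a world point X has camera coordinates R X + t; the wrist camera has in their place "T_tool_cam" (4x4, takes a point from camera to tool coordinates, whose origin is the TCP and whose axes are the flange's). Camera axes: x right, y down, z forward; pixel columns grow to the right and rows downward; lengths in m; the calibration is good to about 2 mm. A picture is of the moment at which its call begins: read the wrist's pose just before it. camera_model takes no time and is no camera call.
- sign_off(): hands the job in; it is judged then, once.
The state is a dict: "time": time; "joint_positions": joint angles; "dq": joint speeds; "joint_efforts": joint torques, N m; "ee_pos": TCP position; "orientation": TCP orientation; "wrist_force": force on the tool from outside, world axes, zero at the start; "moment": the same for the moment, N m; "width": finger opening in m; "finger_force": force on a finger pad.
Only numpy, scipy, OpenCV 4.12 (cv2) and the standard library are available. Lean on these libraries where they do the work, as an engineer would, in place of code of your own. Each camera call takes 0.05 s, during which the arm holds its last target. There are 200 camera calls.

## Working session

There is one attempt and no reset: what is moved stays moved. The work goes in short steps, Python scripts to look and compute and a tool call to move; the robot and the scene stay as the last step left them, time stands still between calls to the robot, and variables do not carry over. Pictures are saved under pics/ and viewed, at most 14 in all, crops included, and the job is handed in when it is done.

Besides the shell and the picture viewer there is one more tool, called after "Emit:" as name(argument=value, ...) on one line, values as JSON. move_arm: Moves the arm, as the interface text tells. Its arguments: {"type":"object","properties":{"deltas":{"type":"array"},"squeeze":{"type":"number"}},"required":["deltas"]}

```bash
mkdir -p pics; ls; cat > h.py <<'E'
import numpy as np, cv2
from rig import state, capture, camera_model, sign_off, grip_depth
from scipy.spatial.transform import Rotation as Ro
def K(m):
    f=240/np.tan(np.radians(m["vertical_fov"])/2); return f,m["cx"],m["cy"]
def grab(name):
    s=state(); p,d=capture(name); m=camera_model(name)
    if name=="wrist":
        T=np.eye(4); T[:3,:3]=Ro.from_quat(s["orientation"]).as_matrix(); T[:3,3]=s["ee_pos"]
        C=T@np.array(m["T_tool_cam"]); Rw,c=C[:3,:3],C[:3,3]
    else:
        R=np.array(m["R"]); Rw=R.T; c=-R.T@np.array(m["t"])
    return dict(p=p,d=d,k=K(m),R=Rw,c=c)
def cloud(g):
    f,cx,cy=g["k"]; v,u=np.mgrid[:480,:640]; d=g["d"]
    P=np.stack([(u-cx)/f*d,(v-cy)/f*d,d],-1)@g["R"].T+g["c"]; P[d==0]=np.nan
    return P
def ray(g,u,v,z):
    f,cx,cy=g["k"]; r=g["R"]@np.array([(u-cx)/f,(v-cy)/f,1]); return g["c"]+r*(z-g["c"][2])/r[2]
def save(g,n): cv2.imwrite(f"pics/{n}.png",g["p"][...,::-1])
E
python3 - <<'E'
from h import *
for n in ["scene","side","wrist"]:
    g=grab(n); save(g,n+"0"); np.savez(n+"0.npz",**g); print(n,g["k"],g["c"].round(3),g["R"][:,2].round(2), camera_model(n).keys())
s=state();print(s,grip_depth)
E
```

```text
pics
scene (np.float64(621.0105436261877), 305.54851977406486, 241.28291580304574) [ 0.472 -1.109  0.571] [-0.02  0.91 -0.41] dict_keys(['vertical_fov', 'cx', 'cy', 'R', 't'])
side (np.float64(541.3197551014274), 322.6651425472084, 250.0537594858874) [ 0.541 -0.879  0.417] [-0.06  0.93 -0.37] dict_keys(['vertical_fov', 'cx', 'cy', 'R', 't'])
wrist (np.float64(401.3865105900306), 323.27990672614567, 236.73394938750909) [ 0.342 -0.529  0.374] [-0.27 -0.13 -0.96] dict_keys(['vertical_fov', 'cx', 'cy', 'T_tool_cam'])
{'time': 0.15, 'joint_positions': array([-1.24306179e+00,  2.21045925e-01,  1.52736958e+00, -1.62851103e-06,
        1.39470362e+00, -1.26077393e-01]), 'dq': array([ 0.00064864, -0.0017988 , -0.00310565,  0.00094355, -0.00024797,
       -0.00076836]), 'joint_efforts': array([ 8.86624784e-04, -4.97486222e+01, -3.89903569e+01, -1.54872714e-04,
        7.19170435e-03, -2.67307541e-05]), 'ee_pos': array([ 0.27385115, -0.56128074,  0.2304387 ]), 'orientation': array([ 9.74366788e-01,  2.24963952e-01, -7.76233192e-05, -7.59280590e-04]), 'wrist_force': array([ 0.85862403, -0.11228316,  0.25995595]), 'moment': array([-0.00151698,  0.04310757,  0.03243712]), 'finger_force': 0.0, 'width': 0.08561477594859605} 0.0187
```

View pics/scene0.png

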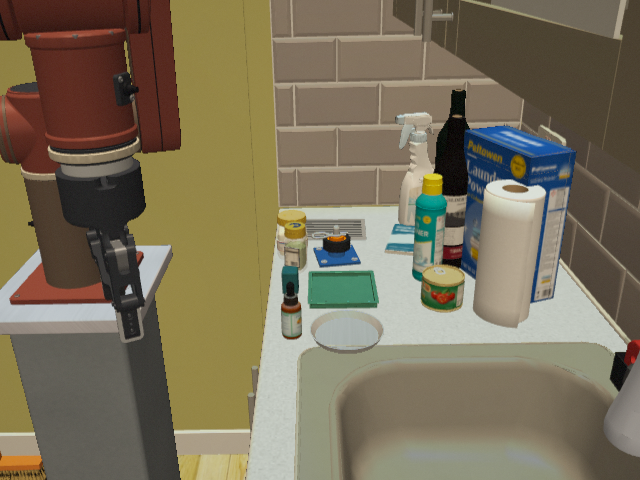

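View pics/side0.png

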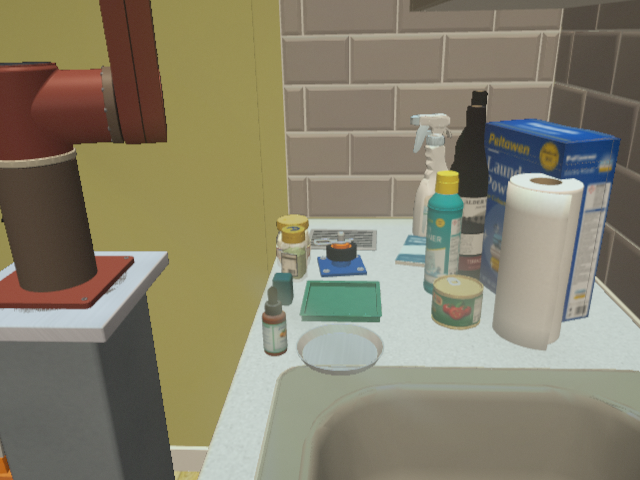

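The scene view shows the white jar (292,225) behind the green jar (295,245), the stand and wheel (337,245), mat (335,229), tray (343,288), dish (347,330), vial (291,312) and scourer (290,280). The side view agrees.

```bash
python3 - <<'E'
from h import *
pts={"scene":dict(wlid=(292,214),glid=(295,230),mat=(335,226),tray=(343,288),dish=(347,330),vial=(291,318),scour=(290,275),plate=(337,262),hub=(337,238),tyre=(337,246)),
"side":dict(wlid=(293,222),glid=(293,235),mat=(343,238),tray=(342,299),dish=(340,348),vial=(275,330),scour=(283,290),plate=(342,270),hub=(342,245),tyre=(342,254))}
for n in pts:
    g=dict(np.load(n+"0.npz",allow_pickle=True)); P=cloud(g); 
    for k,(u,v) in pts[n].items(): print(n,k,np.nanmedian(P[v-2:v+3,u-2:u+3].reshape(-1,3),0).round(3))
    hsv=cv2.cvtColor(g["p"],cv2.COLOR_RGB2HSV)
    m=(hsv[...,0]>65)&(hsv[...,0]<90)&(hsv[...,1]>120)&(P[...,0]<0.65); 
    q=P[m]; print("green/teal",np.nanpercentile(q,[3,50,97],axis=0).round(3).tolist())
    m=(hsv[...,0]>105)&(hsv[...,0]<118)&(hsv[...,1]>150)&(P[...,0]<0.65)&(P[...,2]<.03);q=P[m];print("blue",np.nanpercentile(q,[3,50,97],axis=0).round(3).tolist())
E
```

```text
scene wlid [0.424 0.1   0.093]
scene glid [0.433 0.007 0.096]
scene mat [0.515 0.074 0.07 ]
scene tray [ 0.523 -0.067  0.005]
scene dish [ 0.522 -0.213  0.004]
scene vial [ 0.43  -0.238  0.044]
scene scour [ 0.424 -0.089  0.047]
scene plate [0.516 0.038 0.01 ]
scene hub [0.517 0.061 0.053]
scene tyre [0.516 0.049 0.041]
green/teal [[0.415, -0.135, 0.004], [0.513, -0.078, 0.006], [0.579, -0.017, 0.046]]
blue [[0.475, 0.031, 0.007], [0.516, 0.059, 0.01], [0.555, 0.101, 0.018]]
side wlid [0.426 0.079 0.09 ]
side glid [0.433 0.005 0.09 ]
side mat [0.519 0.07  0.059]
side tray [ 0.52  -0.067  0.003]
side dish [ 0.521 -0.218  0.002]
side vial [ 0.433 -0.239  0.042]
side scour [ 0.425 -0.09   0.03 ]
side plate [0.518 0.045 0.006]
side hub [0.518 0.062 0.049]
side tyre [0.518 0.046 0.038]
green/teal [nan, nan, nan]
blue [nan, nan, nan]
  return np.nanmean(a, axis, out=out, keepdims=keepdims)
```

Emit:
move_arm(deltas=[{"roll": -8,"grip": 0},{"roll": -8},{"roll": -8},{"roll": -8},{"roll": -8},{"roll": -8},{"roll": -8},{"roll": -8},{"dx": 0.037,"dy": 0.0155},{"dx": 0.037,"dy": 0.0155},{"dx": 0.037,"dy": 0.0155},{"dx": 0.037,"dy": 0.0155},{"dx": 0.037,"dy": 0.0155},{"dx": 0.037,"dy": 0.0155},{"dx": 0.037,"dy": 0.0155},{"dx": 0.037,"dy": 0.0155},{"dx": 0.037,"dy": 0.0155},{"dx": 0.037,"dy": 0.0155},{"dx": 0.037,"dy": 0.0155},{"dx": 0.037,"dy": 0.0155}])

```text
invalid input
```

```bash
python3 - <<'E'
from h import *
g=grab("wrist"); save(g,"wA"); np.savez("wA.npz",**g); print(state()["ee_pos"],g["c"])
E
```

```text
[ 0.27385786 -0.56140141  0.23061047] [ 0.34178164 -0.52857947  0.37382435]
```

Emit:
move_arm(deltas=[{"dx": 0.036},{"dx": 0.036},{"dx": 0.036},{"dx": 0.036},{"dx": 0.036},{"dx": 0.036},{}])

```text
invalid input
```

```bash
python3 - <<'E'
from h import *
g=grab("wrist"); save(g,"wB"); np.savez("wB.npz",**g); print(state()["ee_pos"],g["c"],state()["joint_positions"])
E
```

```text
[ 0.27387301 -0.56147547  0.23075205] [ 0.34177879 -0.52865687  0.37399071] [-1.24313859e+00  2.20837028e-01  1.52702222e+00  1.54175395e-05
  1.39470039e+00 -1.26114454e-01]
```

View pics/wB.png

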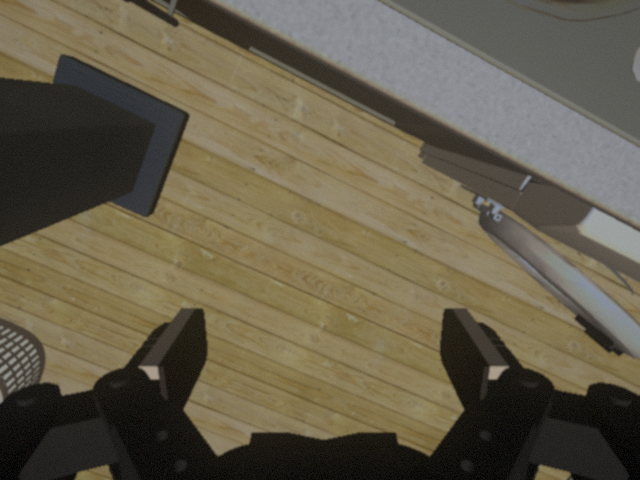

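View pics/wA.png

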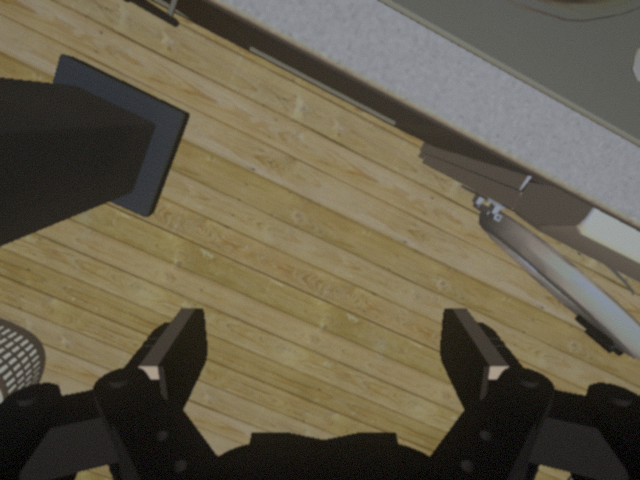

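Both moves were refused, so both pictures only show the floor and fingers at the start pose. I'll put all the keys in every row.

Emit:
move_arm(deltas=[{"grip": 0,"dx": 0,"dy": 0,"dz": 0,"roll": -8},{"grip": 0,"dx": 0,"dy": 0,"dz": 0,"roll": -8},{"grip": 0,"dx": 0,"dy": 0,"dz": 0,"roll": -8},{"grip": 0,"dx": 0,"dy": 0,"dz": 0,"roll": -8},{"grip": 0,"dx": 0,"dy": 0,"dz": 0,"roll": -8},{"grip": 0,"dx": 0,"dy": 0,"dz": 0,"roll": -8},{"grip": 0,"dx": 0,"dy": 0,"dz": 0,"roll": -8},{"grip": 0,"dx": 0,"dy": 0,"dz": 0,"roll": -8},{"grip": 0,"dx": 0.037,"dy": 0.0155,"dz": 0,"roll": 0},{"grip": 0,"dx": 0.037,"dy": 0.0155,"dz": 0,"roll": 0},{"grip": 0,"dx": 0.037,"dy": 0.0155,"dz": 0,"roll": 0},{"grip": 0,"dx": 0.037,"dy": 0.0155,"dz": 0,"roll": 0},{"grip": 0,"dx": 0.037,"dy": 0.0155,"dz": 0,"roll": 0},{"grip": 0,"dx": 0.037,"dy": 0.0155,"dz": 0,"roll": 0},{"grip": 0,"dx": 0.037,"dy": 0.0155,"dz": 0,"roll": 0},{"grip": 0,"dx": 0.037,"dy": 0.0155,"dz": 0,"roll": 0},{"grip": 0,"dx": 0.037,"dy": 0.0155,"dz": 0,"roll": 0},{"grip": 0,"dx": 0.037,"dy": 0.0155,"dz": 0,"roll": 0},{"grip": 0,"dx": 0.037,"dy": 0.0155,"dz": 0,"roll": 0},{"grip": 0,"dx": 0,"dy": 0,"dz": 0,"roll": 0}])

```text
time: 2.25
ee_pos: [0.4456, -0.1508, 0.2314]
orientation: [0.705, 0.709, 0.001, -0.0]
wrist_force: [-0.5, 0.1, 0.0]
width: 0.0853
finger_force: 0.0
```

```bash
python3 - <<'E'
from h import *
g=grab("wrist"); save(g,"wA1"); np.savez("wA.npz",**g); print(state()["ee_pos"],g["c"])
E
```

```text
[ 0.44502072 -0.15284021  0.23136915] [ 0.44518908 -0.07576692  0.37485382]
```

Emit:
move_arm(deltas=[{"grip": 0,"dx": 0.03,"dy": 0,"dz": 0,"roll": 0},{"grip": 0,"dx": 0.03,"dy": 0,"dz": 0,"roll": 0},{"grip": 0,"dx": 0.03,"dy": 0,"dz": 0,"roll": 0},{"grip": 0,"dx": 0.03,"dy": 0,"dz": 0,"roll": 0},{"grip": 0,"dx": 0.03,"dy": 0,"dz": 0,"roll": 0},{"grip": 0,"dx": 0,"dy": 0,"dz": 0,"roll": 0},{"grip": 0,"dx": 0,"dy": 0,"dz": 0,"roll": 0}])

```text
time: 3.0
ee_pos: [0.4445, -0.0055, 0.2313]
orientation: [0.707, 0.707, -0.0, 0.0]
wrist_force: [0.7, 0.2, -0.1]
width: 0.0855
finger_force: 0.0
```

```bash
python3 - <<'E'
from h import *
g=grab("wrist"); save(g,"wB1"); np.savez("wB.npz",**g); print(state()["ee_pos"],g["c"],state()["joint_positions"])
a=np.load("wA.npz",allow_pickle=True)["p"]
cv2.imwrite("pics/AB.png",cv2.resize(np.hstack([a,g["p"]])[...,::-1],(800,300),interpolation=cv2.INTER_AREA))
E
```

```text
[ 0.44452849 -0.00590671  0.23133473] [0.44451293 0.06986925 0.37464554] [-1.90447134e-01 -2.27116135e-01  1.97279309e+00 -7.65134142e-04
  1.39573658e+00 -1.89772935e-01]
```

View pics/wB1.png

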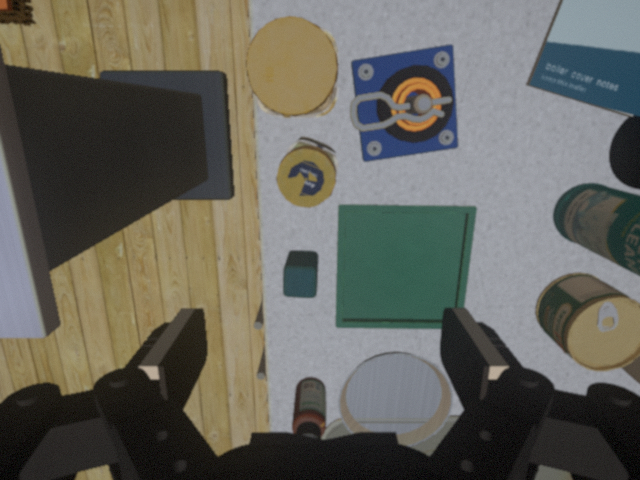

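View pics/wA1.png

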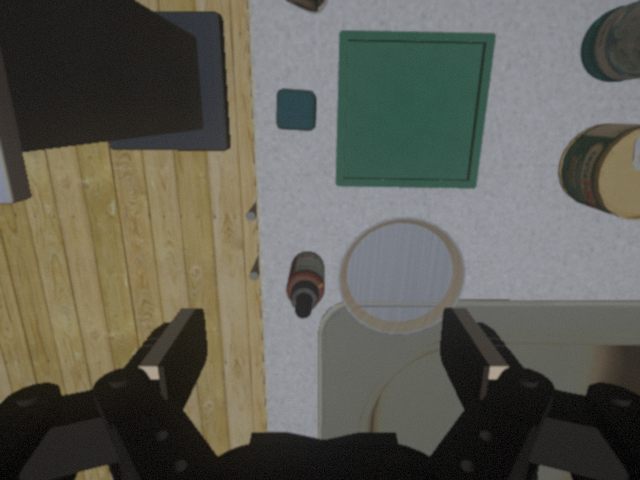

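wB shows the white lid (292,66), green lid (306,177), stand (405,103) with its loop pointing at the jars, and the tray (405,266). wA shows the dish (402,270), tray (415,108), vial (306,285) and scourer (296,110). The mat still needs a view from farther left.

Emit:
move_arm(deltas=[{"grip": 0,"dx": 0.03,"dy": 0,"dz": 0,"roll": 0},{"grip": 0,"dx": 0.03,"dy": 0,"dz": 0,"roll": 0},{"grip": 0,"dx": 0.03,"dy": 0,"dz": 0,"roll": 0},{"grip": 0,"dx": 0.03,"dy": 0,"dz": 0,"roll": 0},{"grip": 0,"dx": 0,"dy": 0,"dz": 0,"roll": 0},{"grip": 0,"dx": 0,"dy": 0,"dz": 0,"roll": 0}])

```text
time: 3.65
ee_pos: [0.4447, 0.1143, 0.2312]
orientation: [0.707, 0.707, -0.0, 0.0]
wrist_force: [-0.1, -0.0, 0.2]
width: 0.0855
finger_force: 0.0
```

```bash
cat >> h.py <<'E'
def load(n): return dict(np.load(n+".npz",allow_pickle=True))
def big(mask,n=1):
    cs,_=cv2.findContours(mask.astype(np.uint8)*255,cv2.RETR_EXTERNAL,cv2.CHAIN_APPROX_NONE)
    return sorted(cs,key=cv2.contourArea)[::-1][:n]
def onplane(g,c,z): return np.array([ray(g,u,v,z)[:2] for u,v in c.reshape(-1,2)],np.float32)
def lids(g,z0=.08,z1=.11):
    P=cloud(g); hsv=cv2.cvtColor(g["p"],cv2.COLOR_RGB2HSV)
    m=(P[...,2]>z0)&(P[...,2]<z1)&(P[...,0]<.6)&(P[...,1]>-.05)
    m=cv2.morphologyEx(m.astype(np.uint8),cv2.MORPH_OPEN,np.ones((5,5)))
    for c in big(m,3):
        if cv2.contourArea(c)<300: continue
        q=np.zeros(m.shape,np.uint8); cv2.drawContours(q,[c],-1,1,-1); z=np.nanmedian(P[q>0][:,2])
        w=onplane(g,c,z); (x,y),r=cv2.minEnclosingCircle(w); print("lid",np.round([x,y,z,r],4),"mean",P[(q>0)&(m>0)].mean(0).round(4))
E
python3 - <<'E'
from h import *
g=grab("wrist"); save(g,"wC"); np.savez("wC.npz",**g); print(state()["ee_pos"])
for n in ["wB","wC"]:
    g=load(n); print(n); lids(g)
    P=cloud(g); hsv=cv2.cvtColor(g["p"],cv2.COLOR_RGB2HSV); H,S,V=[hsv[...,i] for i in range(3)]
    m=(H>105)&(H<125)&(S>150)&(P[...,2]<.03)&(P[...,0]<.6); print("blue z",np.nanmedian(P[m][:,2]))
    c=np.vstack(big(m,3)); w=onplane(g,c,.008); print("plate",cv2.minAreaRect(w))
    m=(H>5)&(H<20)&(S>150)&(P[...,0]>.47)&(P[...,2]>.03); print("hub",np.nanmedian(P[m],0), "top z",np.nanpercentile(P[m][:,2],95)); c=np.vstack(big(m,4)); print("hubcirc",cv2.minEnclosingCircle(onplane(g,c,.052)))
    m=(P[...,2]>.05)&(P[...,2]<.064)&(P[...,0]>.45)&(P[...,0]<.56)&(P[...,1]>0)&(P[...,1]<.12)&(S<90); q=P[m]; print("clip",len(q),np.nanpercentile(q,[1,50,99],axis=0).round(4).tolist())
    loop=q[q[:,0]<.485]; print("loop",np.nanpercentile(loop,[1,50,99],axis=0).round(4).tolist())
for n in ["wA","wB"]:
    g=load(n); P=cloud(g); hsv=cv2.cvtColor(g["p"],cv2.COLOR_RGB2HSV); H,S,V=[hsv[...,i] for i in range(3)]
    m=(H>65)&(H<90)&(S>100)&(P[...,2]<.025)&(P[...,0]>.45)&(P[...,0]<.6); c=big(m)[0]; print(n,"tray",cv2.minAreaRect(onplane(g,c,.013)),"floor z",np.nanmedian(P[m][:,2]))
    m=(P[...,2]>.0115)&(P[...,2]<.03)&(P[...,1]<-.14)&(P[...,0]>.44)&(P[...,0]<.62); c=big(m); print("dish",cv2.minEnclosingCircle(onplane(g,c[0],.015)),np.nanmedian(P[m],0))
E
```

```text
[0.44474212 0.11389327 0.23116427]
wB
lid [0.4237 0.098  0.0915 0.0304] mean [0.4239 0.0991 0.0914]
lid [0.4327 0.0273 0.0972 0.0213] mean [0.4327 0.0277 0.0969]
blue z 0.008739187610394272
plate ((0.5014798045158386, 0.10677972435951233), (0.02955360896885395, 0.009945100173354149), 28.62651824951172)
hub [0.51425152 0.0839795  0.0458621 ] top z 0.17612740713863914
hubcirc ((0.5150241851806641, 0.0757412239909172), 0.019686268642544746)
clip 1559 [[0.4507, 0.0406, 0.0537], [0.4923, 0.0724, 0.0571], [0.5379, 0.1175, 0.0624]]
loop [[0.4502, 0.039, 0.0541], [0.4692, 0.0774, 0.0568], [0.4847, 0.1188, 0.0623]]
wC
lid [0.4236 0.1009 0.0913 0.0314] mean [0.4238 0.1012 0.091 ]
lid [0.4323 0.031  0.0969 0.0244] mean [0.4326 0.0304 0.0953]
blue z 0.008633855482962804
plate ((0.5244373083114624, 0.10887467861175537), (0.004575036931782961, 0.030491620302200317), 58.78110122680664)
hub [0.51340651 0.08764825 0.0485439 ] top z 0.30070945631006835
hubcirc ((0.515309751033783, 0.0782228484749794), 0.01952223852276802)
clip 1208 [[0.4504, 0.0385, 0.0512], [0.4913, 0.0756, 0.0569], [0.5378, 0.1185, 0.0635]]
loop [[0.45, 0.0374, 0.052], [0.4688, 0.0769, 0.0566], [0.4844, 0.1191, 0.0637]]
wA tray ((0.51961350440979, -0.07362303882837296), (0.11272994428873062, 0.11036904156208038), 1.4769037961959839) floor z 0.004730921838808522
dish ((0.5218456387519836, -0.2275385707616806), 0.0617653951048851) [ 0.52504447 -0.23121202  0.01466257]
wB tray ((0.5263211131095886, -0.07695712149143219), (0.09445010870695114, 0.10423368215560913), 1.5053231716156006) floor z 0.004630819485571425
dish ((0.521672785282135, -0.22747322916984558), 0.06200290471315384) [ 0.54375369 -0.22834914  0.01475994]
```

View pics/wC.png

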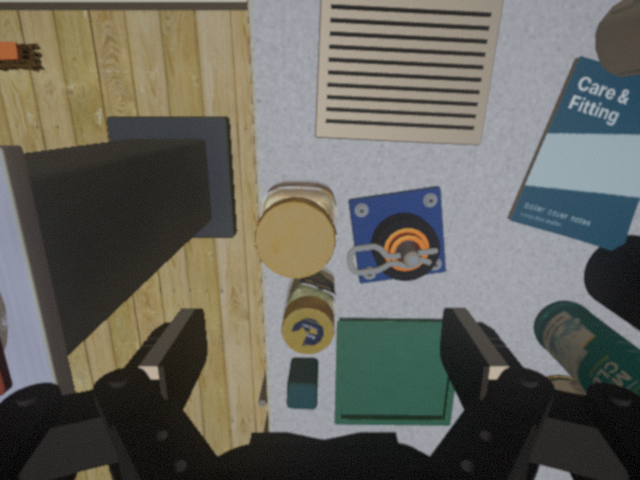

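wC shows the mat (corners near (316,136) and (480,144)), white lid (296,238), green lid (308,329) and stand (400,235), with the clip loop tip at (350,262). Next I'll get the mat, tray and wall extents and the clip direction.

```bash
python3 - <<'E'
from h import *
C=load("wC");B=load("wB");A=load("wA")
print("mat",[ray(C,*p,.004)[:2].round(4).tolist() for p in [(316,136),(480,144),(321,0),(503,0)]])
print("tray",[ray(A,*p,.013)[:2].round(4).tolist() for p in [(340,31),(495,33),(475,187),(337,186)]])
print("tray",[ray(B,*p,.013)[:2].round(4).tolist() for p in [(339,205),(476,206),(463,328),(336,327)]])
print("plateC",[ray(C,*p,.008)[:2].round(4).tolist() for p in [(348,199),(439,187),(445,271),(357,283)]])
print("plateB",[ray(B,*p,.008)[:2].round(4).tolist() for p in [(352,59),(453,44),(458,146),(364,161)]])
for n,g,q in [("B",B,[(424,103),(352,112),(451,99)]),("C",C,[(411,257),(348,260),(440,253)])]:
    print("spindle top,loop end, tip",n,ray(g,*q[0],.072)[:2].round(4),[ray(g,*p,.0565)[:2].round(4).tolist() for p in q[1:]])
# clip loop points by depth, stricter
for n,g in [("B",B),("C",C)]:
    P=cloud(g);hsv=cv2.cvtColor(g["p"],cv2.COLOR_RGB2HSV)
    m=(P[...,2]>.049)&(P[...,2]<.066)&(P[...,0]>.452)&(P[...,0]<.482)&(P[...,1]>.045)&(P[...,1]<.092)&(hsv[...,1]<80)
    c=big(m)[0]; w=onplane(g,c,.0565); print("loop",cv2.boundingRect(c),w.min(0),w.max(0), P[m].mean(0))
for n in ["scene0","side0"]:
    g=load(n);P=cloud(g)
    for u,v in [(330,190),(300,200),(400,180)]: print(n,"wall",P[v,u].round(3))
    m=(P[...,0]>.35)&(P[...,0]<.62)&(P[...,1]>.14)&(P[...,2]>.02)&(P[...,2]<.5); print(np.nanpercentile(P[m][:,1],[1,5,50]))
E
```

```text
mat [[0.4381, 0.1696], [0.586, 0.1625], [0.4429, 0.2775], [0.5916, 0.2774]]
tray [[0.4587, -0.0114], [0.5853, -0.0122], [0.5836, -0.1389], [0.4582, -0.1385]]
tray [[0.4589, -0.0114], [0.5852, -0.0124], [0.5862, -0.1389], [0.4574, -0.1378]]
plateC [[0.4676, 0.113], [0.5511, 0.1241], [0.5641, 0.041], [0.478, 0.0283]]
plateB [[0.4686, 0.1129], [0.5525, 0.1244], [0.5649, 0.0413], [0.4813, 0.0281]]
spindle top,loop end, tip B [0.5165 0.0764] [[0.4662, 0.0703], [0.5403, 0.0796]]
spindle top,loop end, tip C [0.5149 0.0791] [[0.4655, 0.0707], [0.5426, 0.0769]]
loop (350, 92, 24, 39) [0.4646482 0.0571027] [0.48180243 0.08453561] [0.47023608 0.07226376 0.05655996]
loop (347, 244, 22, 31) [0.46460447 0.05797065] [0.48199177 0.0849295 ] [0.47233157 0.07125213 0.05610561]
scene0 wall [0.511 0.369 0.049]
scene0 wall [0.435 0.373 0.023]
scene0 wall [0.687 0.374 0.07 ]
[0.36452841 0.36680131 0.37263398]
side0 wall [0.482 0.369 0.07 ]
side0 wall [0.41  0.369 0.046]
side0 wall [0.648 0.374 0.093]
[0.3653136  0.36713817 0.37173776]
```

Stand is at about (0.515, 0.077), turned +0.13 rad. White jar (0.424, 0.100), green jar (0.4325, 0.029); lids at 91 and 97 mm, in line with the sizes given. Mat centre (0.515, 0.226), tray (0.522, -0.075), dish (0.522, -0.2275), wall at y = 0.37. White jar first.

Emit:
move_arm(deltas=[{"grip": 0,"dx": -0.0145,"dy": -0.021,"dz": 0,"roll": 0},{"grip": 0,"dx": 0,"dy": 0,"dz": 0.028,"roll": 0},{"grip": 0,"dx": 0,"dy": 0,"dz": 0.028,"roll": 0},{"grip": 0,"dx": 0,"dy": 0,"dz": 0.028,"roll": 0},{"grip": 0,"dx": 0,"dy": 0,"dz": 0.028,"roll": 0},{"grip": 0,"dx": 0,"dy": 0,"dz": 0.028,"roll": 0},{"grip": 0,"dx": 0,"dy": 0,"dz": 0.018,"roll": 0},{"grip": 0,"dx": 0,"dy": 0,"dz": 0.015,"roll": 0},{"grip": 0,"dx": 0,"dy": 0,"dz": 0,"roll": 0},{"grip": 0,"dx": 0,"dy": 0,"dz": 0,"roll": 0}])

```text
time: 4.7
ee_pos: [0.4237, 0.0997, 0.0585]
orientation: [0.708, 0.706, -0.0, -0.0]
wrist_force: [0.7, 0.0, 0.2]
width: 0.0853
finger_force: 0.0
```

Emit:
move_arm(deltas=[{"grip": 0.15,"dx": 0,"dy": 0,"dz": 0,"roll": 0},{"grip": 0.22,"dx": 0,"dy": 0,"dz": 0,"roll": 0},{"grip": 0.28,"dx": 0,"dy": 0,"dz": 0,"roll": 0},{"grip": 0.34,"dx": 0,"dy": 0,"dz": 0,"roll": 0},{"grip": 0.5,"dx": 0,"dy": 0,"dz": 0,"roll": 0},{"grip": 0.6,"dx": 0,"dy": 0,"dz": 0,"roll": 0},{"grip": 0.6,"dx": 0,"dy": 0,"dz": 0,"roll": 0},{"grip": 0.6,"dx": 0,"dy": 0,"dz": 0,"roll": 0}], squeeze=40)

```text
time: 5.5
ee_pos: [0.424, 0.1008, 0.0594]
orientation: [0.707, 0.707, 0.0, 0.0]
wrist_force: [-2.3, -1.2, 5.7]
width: 0.0586
finger_force: 41.9
```

Emit:
move_arm(deltas=[{"grip": 0.6,"dx": 0,"dy": 0,"dz": -0.02,"roll": 0},{"grip": 0.6,"dx": 0,"dy": 0,"dz": -0.03,"roll": 0},{"grip": 0.6,"dx": 0,"dy": 0,"dz": -0.03,"roll": 0},{"grip": 0.6,"dx": 0,"dy": 0,"dz": -0.02,"roll": 0},{"grip": 0.6,"dx": 0.02,"dy": 0.008,"dz": 0,"roll": 0},{"grip": 0.6,"dx": 0.03,"dy": 0.012,"dz": 0,"roll": 0},{"grip": 0.6,"dx": 0.03,"dy": 0.012,"dz": 0,"roll": 0},{"grip": 0.6,"dx": 0.03,"dy": 0.012,"dz": 0,"roll": 0},{"grip": 0.6,"dx": 0.026,"dy": 0.01,"dz": 0,"roll": 0},{"grip": 0.6,"dx": 0,"dy": 0,"dz": 0.03,"roll": 0},{"grip": 0.6,"dx": 0,"dy": 0,"dz": 0.03,"roll": 0},{"grip": 0.6,"dx": 0,"dy": 0,"dz": 0.02,"roll": 0},{"grip": 0.6,"dx": 0,"dy": 0,"dz": 0.01,"roll": 0},{"grip": 0.6,"dx": 0,"dy": 0,"dz": 0.005,"roll": 0},{"grip": 0.6,"dx": 0,"dy": 0,"dz": 0,"roll": 0},{"grip": 0.6,"dx": 0,"dy": 0,"dz": 0,"roll": 0}])

```text
time: 7.1
ee_pos: [0.4783, 0.237, 0.0642]
orientation: [0.707, 0.707, 0.001, 0.0]
wrist_force: [-0.3, 0.5, -3.0]
width: 0.0587
finger_force: 45.0
```

Emit:
move_arm(deltas=[{"grip": 0.6,"dx": 0,"dy": 0,"dz": 0.001,"roll": 0},{"grip": 0.6,"dx": 0,"dy": 0,"dz": 0,"roll": 0},{"grip": 0.6,"dx": 0,"dy": 0,"dz": 0,"roll": 0}])

```text
time: 7.4
ee_pos: [0.4783, 0.237, 0.0634]
orientation: [0.707, 0.707, 0.001, 0.0]
wrist_force: [-1.9, -0.9, 5.7]
width: 0.0588
finger_force: 45.6
```

Emit:
move_arm(deltas=[{"grip": 0.3,"dx": 0,"dy": 0,"dz": 0,"roll": 0},{"grip": 0.15,"dx": 0,"dy": 0,"dz": 0,"roll": 0},{"grip": 0,"dx": 0,"dy": 0,"dz": 0,"roll": 0},{"grip": 0,"dx": 0,"dy": 0,"dz": -0.02,"roll": 0},{"grip": 0,"dx": 0,"dy": 0,"dz": -0.03,"roll": 0},{"grip": 0,"dx": 0,"dy": 0,"dz": -0.04,"roll": 0},{"grip": 0,"dx": 0,"dy": 0,"dz": -0.04,"roll": 0},{"grip": 0,"dx": -0.03,"dy": -0.0075,"dz": 0,"roll": 0},{"grip": 0,"dx": -0.04,"dy": -0.009,"dz": 0,"roll": 0},{"grip": 0,"dx": -0.04,"dy": -0.009,"dz": 0,"roll": 0},{"grip": 0,"dx": -0.04,"dy": -0.009,"dz": 0,"roll": 0},{"grip": 0,"dx": -0.04,"dy": -0.009,"dz": 0,"roll": 0},{"grip": 0,"dx": -0.018,"dy": -0.002,"dz": 0,"roll": 0},{"grip": 0,"dx": 0,"dy": 0,"dz": 0,"roll": 0},{"grip": 0,"dx": 0,"dy": 0,"dz": 0,"roll": 0}])

```text
time: 8.9
ee_pos: [0.4321, 0.0287, 0.1924]
orientation: [0.708, 0.707, 0.0, 0.0]
wrist_force: [1.3, -0.1, -0.3]
width: 0.0852
finger_force: 0.0
```

```bash
python3 - <<'E'
from h import *
g=grab("wrist"); save(g,"wD"); np.savez("wD.npz",**g); print(state()["ee_pos"]); lids(g)
E
```

```text
[0.43218107 0.02923912 0.19236221]
lid [0.4322 0.0287 0.0971 0.0224] mean [0.4324 0.0288 0.0963]
```

Emit:
move_arm(deltas=[{"grip": 0,"dx": 0,"dy": 0,"dz": 0.03,"roll": 0},{"grip": 0,"dx": 0,"dy": 0,"dz": 0.03,"roll": 0},{"grip": 0,"dx": 0,"dy": 0,"dz": 0.03,"roll": 0},{"grip": 0,"dx": 0,"dy": 0,"dz": 0.025,"roll": 0},{"grip": 0,"dx": 0,"dy": 0,"dz": 0.014,"roll": 0},{"grip": 0.15,"dx": 0,"dy": 0,"dz": 0,"roll": 0},{"grip": 0.3,"dx": 0,"dy": 0,"dz": 0,"roll": 0},{"grip": 0.4,"dx": 0,"dy": 0,"dz": 0,"roll": 0},{"grip": 0.48,"dx": 0,"dy": 0,"dz": 0,"roll": 0},{"grip": 0.54,"dx": 0,"dy": 0,"dz": 0,"roll": 0},{"grip": 0.65,"dx": 0,"dy": 0,"dz": 0,"roll": 0},{"grip": 0.75,"dx": 0,"dy": 0,"dz": 0,"roll": 0},{"grip": 0.75,"dx": 0,"dy": 0,"dz": 0,"roll": 0}], squeeze=30)

```text
time: 10.25
ee_pos: [0.4331, 0.0287, 0.0648]
orientation: [0.707, 0.707, 0.001, 0.001]
wrist_force: [-1.1, 0.2, 5.9]
width: 0.0422
finger_force: 29.5
```

Emit:
move_arm(deltas=[{"grip": 0.75,"dx": 0,"dy": 0,"dz": -0.02,"roll": 0},{"grip": 0.75,"dx": 0,"dy": 0,"dz": -0.04,"roll": 0},{"grip": 0.75,"dx": 0,"dy": 0,"dz": -0.04,"roll": 0},{"grip": 0.75,"dx": 0.02,"dy": 0.013,"dz": 0,"roll": 0},{"grip": 0.75,"dx": 0.03,"dy": 0.022,"dz": 0,"roll": 0},{"grip": 0.75,"dx": 0.03,"dy": 0.022,"dz": 0,"roll": 0},{"grip": 0.75,"dx": 0.03,"dy": 0.022,"dz": 0,"roll": 0},{"grip": 0.75,"dx": 0.03,"dy": 0.022,"dz": 0,"roll": 0},{"grip": 0.75,"dx": 0.03,"dy": 0.022,"dz": 0,"roll": 0},{"grip": 0.75,"dx": 0,"dy": 0,"dz": 0,"roll": 0},{"grip": 0.75,"dx": 0,"dy": 0,"dz": 0.035,"roll": 0},{"grip": 0.75,"dx": 0,"dy": 0,"dz": 0.035,"roll": 0},{"grip": 0.75,"dx": 0,"dy": 0,"dz": 0.018,"roll": 0},{"grip": 0.75,"dx": 0,"dy": 0,"dz": 0.006,"roll": 0},{"grip": 0.75,"dx": 0,"dy": 0,"dz": 0.002,"roll": 0},{"grip": 0.75,"dx": 0,"dy": 0,"dz": 0,"roll": 0},{"grip": 0.75,"dx": 0,"dy": 0,"dz": 0,"roll": 0}])

```text
time: 11.95
ee_pos: [0.555, 0.1985, 0.069]
orientation: [0.707, 0.707, 0.0, 0.0]
wrist_force: [-4.7, -1.4, 7.1]
width: 0.0422
finger_force: 31.5
```

Emit:
move_arm(deltas=[{"grip": 0.5,"dx": 0,"dy": 0,"dz": 0,"roll": 0},{"grip": 0.35,"dx": 0,"dy": 0,"dz": 0,"roll": 0},{"grip": 0.3,"dx": 0,"dy": 0,"dz": 0,"roll": 0},{"grip": 0.3,"dx": 0,"dy": 0,"dz": -0.02,"roll": 0},{"grip": 0.3,"dx": 0,"dy": 0,"dz": -0.03,"roll": 0},{"grip": 0.3,"dx": 0,"dy": 0,"dz": -0.04,"roll": 0},{"grip": 0.3,"dx": 0,"dy": 0,"dz": -0.04,"roll": 0},{"grip": 0.3,"dx": -0.04,"dy": -0.023,"dz": 0,"roll": 0},{"grip": 0.3,"dx": -0.04,"dy": -0.023,"dz": 0,"roll": 0},{"grip": 0.3,"dx": -0.04,"dy": -0.023,"dz": 0,"roll": 0},{"grip": 0.3,"dx": 0,"dy": 0,"dz": 0,"roll": 8.25},{"grip": 0.3,"dx": 0,"dy": 0,"dz": 0,"roll": 8.25},{"grip": 0.3,"dx": 0,"dy": 0,"dz": 0,"roll": 8.25},{"grip": 0.3,"dx": 0,"dy": 0,"dz": 0,"roll": 8.25},{"grip": 0.3,"dx": 0,"dy": 0,"dz": 0,"roll": 8.25},{"grip": 0.3,"dx": 0,"dy": 0,"dz": 0,"roll": 8.25},{"grip": 0.3,"dx": 0,"dy": 0,"dz": 0,"roll": 8.25},{"grip": 0.3,"dx": 0,"dy": 0,"dz": 0,"roll": 8.25},{"grip": 0.3,"dx": 0,"dy": 0,"dz": 0,"roll": 8.25},{"grip": 0.3,"dx": 0,"dy": 0,"dz": 0,"roll": 8.25}])

```text
time: 13.95
ee_pos: [0.4861, 0.0786, 0.1973]
orientation: [0.998, 0.062, 0.0, 0.0]
wrist_force: [-0.0, 0.1, 0.2]
width: 0.0595
finger_force: 0.0
```

Emit:
move_arm(deltas=[{"grip": 0.3,"dx": 0,"dy": 0,"dz": 0,"roll": 0},{"grip": 0.3,"dx": 0,"dy": 0,"dz": 0,"roll": 0}])

```text
time: 14.15
ee_pos: [0.486, 0.0787, 0.1973]
orientation: [0.998, 0.067, 0.0, 0.0]
wrist_force: [-0.8, -1.0, -0.9]
width: 0.0601
finger_force: 0.0
```

```bash
python3 - <<'E'
from h import *
g=grab("wrist"); save(g,"wE"); np.savez("wE.npz",**g); print(state()["ee_pos"],state()["orientation"])
P=cloud(g);hsv=cv2.cvtColor(g["p"],cv2.COLOR_RGB2HSV)
th=.13; ex=np.array([np.cos(th),np.sin(th)]); ey=np.array([-ex[1],ex[0]])
L=(P[...,:2]-[.515,.077]); a=L@ex; b=L@ey
m=(P[...,2]>.051)&(P[...,2]<.062)&(a>-.06)&(a<-.01)&(abs(b)<.025)&(hsv[...,1]<90)
q=P[m]; print("loop n",m.sum(),"z",np.median(q[:,2])); aa,bb=a[m],b[m]
print("a min",np.percentile(aa,1)); 
for lo in np.arange(-.055,-.015,.006):
    s=(aa>lo)&(aa<lo+.006); 
    if s.sum()>5: print(round(lo,3),np.percentile(bb[s],[2,98]).round(4))
E
```

```text
[0.4859944  0.07868043 0.1972693 ] [9.97746740e-01 6.70927720e-02 5.64406451e-05 2.30295798e-05]
loop n 850 z 0.056686855824783305
a min -0.049604355138749605
-0.055 [-0.0091  0.0054]
-0.049 [-0.0132  0.0094]
-0.043 [-0.0151  0.0109]
-0.037 [-0.015   0.0109]
-0.031 [-0.0148  0.0116]
-0.025 [-0.0139  0.0101]
-0.019 [-0.0116  0.0046]
```

View pics/wE.png

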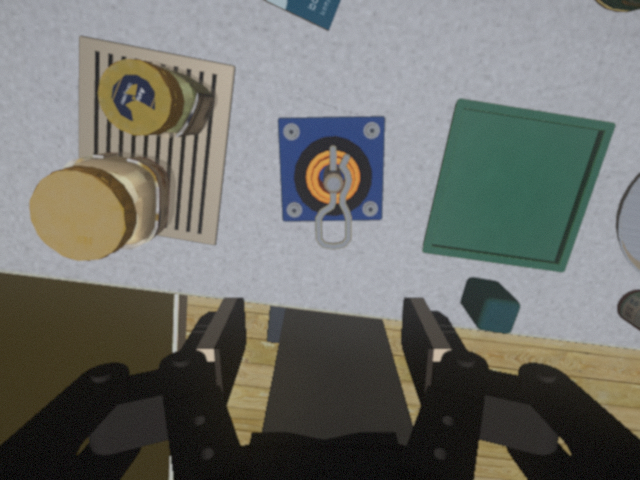

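The jars stand at (80,212) and (140,97) on the mat. The clip loop ends at (333,246), in line with the tool, and the stand is square in the picture. Now pinching the clip.

Emit:
move_arm(deltas=[{"grip": 0.4,"dx": -0.0115,"dy": 0.0074,"dz": 0,"roll": 0},{"grip": 0.4,"dx": 0,"dy": 0,"dz": 0.04,"roll": 0},{"grip": 0.4,"dx": 0,"dy": 0,"dz": 0.04,"roll": 0},{"grip": 0.4,"dx": 0,"dy": 0,"dz": 0.04,"roll": 0},{"grip": 0.4,"dx": 0,"dy": 0,"dz": 0.02,"roll": 0},{"grip": 0.4,"dx": 0,"dy": 0,"dz": 0.01,"roll": 0},{"grip": 0.5,"dx": 0,"dy": 0,"dz": 0,"roll": 0},{"grip": 0.56,"dx": 0,"dy": 0,"dz": 0,"roll": 0},{"grip": 0.6,"dx": 0,"dy": 0,"dz": 0,"roll": 0},{"grip": 0.64,"dx": 0,"dy": 0,"dz": 0,"roll": 0},{"grip": 0.68,"dx": 0,"dy": 0,"dz": 0,"roll": 0},{"grip": 0.75,"dx": 0,"dy": 0,"dz": 0,"roll": 0},{"grip": 0.85,"dx": 0,"dy": 0,"dz": 0,"roll": 0},{"grip": 0.9,"dx": 0,"dy": 0,"dz": 0,"roll": 0},{"grip": 0.9,"dx": 0,"dy": 0,"dz": 0,"roll": 0}], squeeze=25)

```text
time: 15.7
ee_pos: [0.4759, 0.0699, 0.0476]
orientation: [0.998, 0.065, 0.0, 0.0]
wrist_force: [0.1, 0.3, 2.7]
width: 0.0256
finger_force: 24.5
```

```bash
python3 - <<'E'
from h import *
g=grab("wrist"); cv2.imwrite("pics/wF.png",g["p"][200:480,120:520,::-1]); print(state()["moment"])
E
```

```text
[ 0.02263252 -0.12902991 -0.03709568]
```

View pics/wF.png

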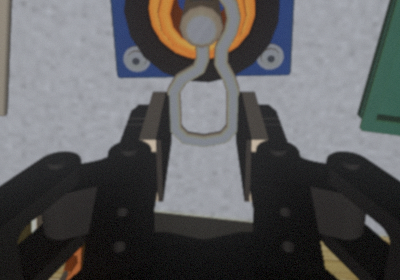

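The loop (172–238, 75–145 in the crop) sits between the pads with a firm grip at about 26 mm. Pulling straight out.

Emit:
move_arm(deltas=[{"grip": 0.9,"dx": -0.004,"dy": 0,"dz": 0,"roll": 0},{"grip": 0.9,"dx": -0.006,"dy": 0,"dz": 0,"roll": 0},{"grip": 0.9,"dx": -0.006,"dy": 0,"dz": 0,"roll": 0},{"grip": 0.9,"dx": -0.006,"dy": 0,"dz": 0,"roll": 0},{"grip": 0.9,"dx": -0.006,"dy": 0,"dz": 0,"roll": 0},{"grip": 0.9,"dx": -0.006,"dy": 0,"dz": 0,"roll": 0},{"grip": 0.9,"dx": -0.006,"dy": 0,"dz": 0,"roll": 0},{"grip": 0.9,"dx": 0,"dy": 0,"dz": 0,"roll": 0},{"grip": 0.9,"dx": 0,"dy": 0,"dz": 0,"roll": 0}])

```text
time: 16.65
ee_pos: [0.4358, 0.0647, 0.0473]
orientation: [0.998, 0.065, 0.0, 0.0]
wrist_force: [-0.4, -0.2, -0.5]
width: 0.0254
finger_force: 24.5
```

Emit:
move_arm(deltas=[{"grip": 0.9,"dx": -0.01,"dy": 0,"dz": -0.01,"roll": 0},{"grip": 0.9,"dx": 0,"dy": 0,"dz": -0.03,"roll": 0},{"grip": 0.9,"dx": 0,"dy": 0,"dz": -0.03,"roll": 0},{"grip": 0.9,"dx": 0,"dy": 0,"dz": -0.03,"roll": 0},{"grip": 0.9,"dx": 0,"dy": 0,"dz": -0.03,"roll": 0},{"grip": 0.9,"dx": 0,"dy": 0,"dz": 0,"roll": -7},{"grip": 0.9,"dx": 0,"dy": 0,"dz": 0,"roll": -7},{"grip": 0.9,"dx": 0,"dy": 0,"dz": 0,"roll": -7},{"grip": 0.9,"dx": 0,"dy": 0,"dz": 0,"roll": -7},{"grip": 0.9,"dx": 0,"dy": 0,"dz": 0,"roll": -7},{"grip": 0.9,"dx": 0,"dy": 0,"dz": 0,"roll": -7},{"grip": 0.9,"dx": 0,"dy": 0,"dz": 0,"roll": -7},{"grip": 0.9,"dx": 0,"dy": 0,"dz": 0,"roll": -7},{"grip": 0.9,"dx": 0,"dy": 0,"dz": 0,"roll": -7},{"grip": 0.9,"dx": 0,"dy": 0,"dz": 0,"roll": -7},{"grip": 0.9,"dx": 0,"dy": 0,"dz": 0,"roll": -7},{"grip": 0.9,"dx": 0,"dy": 0,"dz": 0,"roll": -5.5},{"grip": 0.9,"dx": 0,"dy": 0,"dz": 0,"roll": 0},{"grip": 0.9,"dx": 0,"dy": 0,"dz": 0,"roll": 0}])

```text
time: 18.55
ee_pos: [0.4261, 0.0634, 0.1773]
orientation: [0.708, 0.706, 0.0, 0.0]
wrist_force: [0.4, -0.8, -0.5]
width: 0.0258
finger_force: 24.6
```

```bash
python3 - <<'E'
from h import *
s=state(); g=grab("wrist"); save(g,"wG"); P=cloud(g); R=Ro.from_quat(s["orientation"]).as_matrix(); L=(P-s["ee_pos"])@R
print(s["ee_pos"],s["width"],s["finger_force"])
hsv=cv2.cvtColor(g["p"],cv2.COLOR_RGB2HSV)
m=(L[...,2]<.01)&(L[...,2]>-.03)&(abs(L[...,1])<.012)&(L[...,0]<.08)&(L[...,0]>-.02)
q=L[m];print(m.sum(),np.percentile(q,[1,50,99],axis=0).round(4))
E
```

```text
[0.42608856 0.06340945 0.17732364] 0.025845622012475193 24.64769563637674
5610 [[-0.0097 -0.0116 -0.0107]
 [ 0.0286  0.0013 -0.0087]
 [ 0.0634  0.0117 -0.0057]]
```

Emit:
move_arm(deltas=[{"grip": 0.9,"dx": -0.0245,"dy": 0.0075,"dz": 0,"roll": 0},{"grip": 0.9,"dx": -0.037,"dy": 0.0115,"dz": 0,"roll": 0},{"grip": 0.9,"dx": -0.037,"dy": 0.0115,"dz": 0,"roll": 0},{"grip": 0.9,"dx": -0.037,"dy": 0.0115,"dz": 0,"roll": 0},{"grip": 0.9,"dx": -0.037,"dy": 0.0115,"dz": 0,"roll": 0},{"grip": 0.9,"dx": -0.037,"dy": 0.0115,"dz": 0,"roll": 0},{"grip": 0.9,"dx": -0.037,"dy": 0.0115,"dz": 0,"roll": 0},{"grip": 0.9,"dx": -0.037,"dy": 0.0115,"dz": 0,"roll": 0},{"grip": 0.9,"dx": -0.03,"dy": 0.008,"dz": 0,"roll": 0},{"grip": 0.9,"dx": 0,"dy": 0,"dz": 0,"roll": 0},{"grip": 0.9,"dx": 0,"dy": 0,"dz": 0.035,"roll": 0},{"grip": 0.9,"dx": 0,"dy": 0,"dz": 0.04,"roll": 0},{"grip": 0.9,"dx": 0,"dy": 0,"dz": 0.04,"roll": 0},{"grip": 0.9,"dx": 0,"dy": 0,"dz": 0.03,"roll": 0},{"grip": 0.9,"dx": 0,"dy": 0,"dz": 0.015,"roll": 0},{"grip": 0.9,"dx": 0,"dy": 0,"dz": 0.01,"roll": 0},{"grip": 0.9,"dx": 0,"dy": 0,"dz": 0,"roll": 0},{"grip": 0.9,"dx": 0,"dy": 0,"dz": 0,"roll": 0}])

```text
time: 20.4
ee_pos: [0.523, -0.2506, 0.0087]
orientation: [0.707, 0.707, 0.0, 0.001]
wrist_force: [0.3, 0.3, -1.0]
width: 0.0255
finger_force: 24.7
```

Emit:
move_arm(deltas=[{"grip": 0.9,"dx": 0,"dy": 0,"dz": 0.003,"roll": 0},{"grip": 0.9,"dx": 0,"dy": 0,"dz": 0.002,"roll": 0},{"grip": 0.9,"dx": 0,"dy": 0,"dz": 0,"roll": 0},{"grip": 0.9,"dx": 0,"dy": 0,"dz": 0,"roll": 0}])

```text
time: 20.8
ee_pos: [0.5226, -0.2505, 0.003]
orientation: [0.707, 0.707, 0.0, 0.001]
wrist_force: [0.9, -1.3, 3.0]
width: 0.0254
finger_force: 26.1
```

Emit:
move_arm(deltas=[{"grip": 0.65,"dx": 0,"dy": 0,"dz": 0,"roll": 0},{"grip": 0.58,"dx": 0,"dy": 0,"dz": 0,"roll": 0},{"grip": 0.58,"dx": 0,"dy": 0,"dz": 0,"roll": 0},{"grip": 0.58,"dx": 0,"dy": 0,"dz": -0.01,"roll": 0},{"grip": 0.58,"dx": 0,"dy": 0,"dz": -0.03,"roll": 0},{"grip": 0.3,"dx": 0,"dy": 0,"dz": -0.04,"roll": 0},{"grip": 0,"dx": 0,"dy": 0,"dz": -0.04,"roll": 0},{"grip": 0,"dx": 0,"dy": 0,"dz": -0.04,"roll": 0},{"grip": 0,"dx": 0,"dy": 0,"dz": -0.04,"roll": 0},{"grip": 0,"dx": 0,"dy": 0,"dz": 0,"roll": 0},{"grip": 0,"dx": 0,"dy": 0,"dz": 0,"roll": 0}])

```text
time: 21.9
ee_pos: [0.5227, -0.2505, 0.2043]
orientation: [0.707, 0.707, 0.0, 0.002]
wrist_force: [0.5, -0.1, -0.6]
width: 0.0855
finger_force: 0.0
```

```bash
python3 - <<'E'
from h import *
g=grab("wrist"); save(g,"wH"); np.savez("wH.npz",**g); print(state()["ee_pos"])
g2=grab("side"); cv2.imwrite("pics/sideH.png",cv2.resize(g2["p"][180:400,220:460,::-1],None,fx=2,fy=2))
c=g["p"][...,::-1]; cv2.imwrite("pics/H.png",np.hstack([cv2.resize(c,(400,300)),cv2.resize(g2["p"][180:400,220:460,::-1],(400,300))]))
E
```

```text
[ 0.52172765 -0.24992124  0.20238288]
```

View pics/H.png

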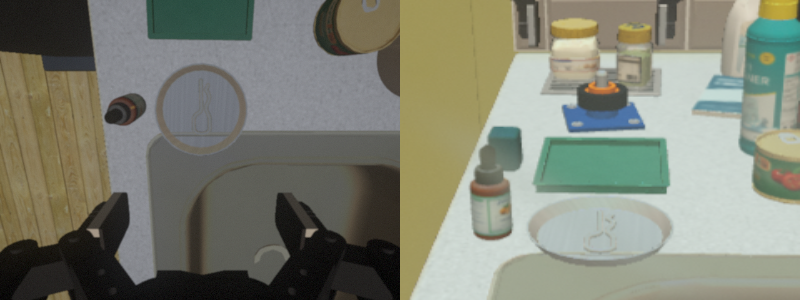

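The clip lies flat in the dish (203,110 left half), the vial still stands, the jars stand on the mat and the wheel is free on the spindle. Going over to the wheel.

Emit:
move_arm(deltas=[{"grip": 0,"dx": 0.03,"dy": -0.007,"dz": 0,"roll": 0},{"grip": 0,"dx": 0.04,"dy": 0,"dz": 0,"roll": 0},{"grip": 0,"dx": 0.04,"dy": 0,"dz": 0,"roll": 0},{"grip": 0,"dx": 0.04,"dy": 0,"dz": 0,"roll": 0},{"grip": 0,"dx": 0.04,"dy": 0,"dz": 0,"roll": 0},{"grip": 0,"dx": 0.04,"dy": 0,"dz": 0,"roll": 0},{"grip": 0,"dx": 0.04,"dy": 0,"dz": 0,"roll": 0},{"grip": 0,"dx": 0.03,"dy": 0,"dz": 0,"roll": 0},{"grip": 0,"dx": 0,"dy": 0,"dz": 0,"roll": 0},{"grip": 0,"dx": 0,"dy": 0,"dz": 0,"roll": 0}])

```text
time: 23.0
ee_pos: [0.5139, 0.0503, 0.2006]
orientation: [0.706, 0.708, -0.001, -0.001]
wrist_force: [-0.4, -0.5, 0.5]
width: 0.0854
finger_force: 0.0
```

```bash
python3 - <<'E'
from h import *
g=grab("wrist"); np.savez("wI.npz",**g); print(state()["ee_pos"])
P=cloud(g); hsv=cv2.cvtColor(g["p"],cv2.COLOR_RGB2HSV); H,S,V=cv2.split(hsv)
near=(abs(P[...,0]-.515)<.045)&(abs(P[...,1]-.077)<.045)
m=(H>4)&(H<22)&(S>140)&near&(P[...,2]>.044); c=big(cv2.morphologyEx(m.astype(np.uint8),cv2.MORPH_CLOSE,np.ones((7,7))))[0]
print("hub",cv2.minEnclosingCircle(onplane(g,c,.052)),np.nanmedian(P[m][:,2]))
m=near&(P[...,2]>.042)&(P[...,2]<.062); m=cv2.morphologyEx(m.astype(np.uint8),cv2.MORPH_OPEN,np.ones((3,3))); c=big(m)[0]; print("tyre",cv2.minEnclosingCircle(onplane(g,c,.047)),cv2.fitEllipse(onplane(g,c,.047)))
m=near&(P[...,2]>.066); print("spindle",np.nanmedian(P[m],0),m.sum())
E
```

```text
[0.51417627 0.04957686 0.20095652]
hub ((0.5165125131607056, 0.07708898931741714), 0.019819699227809906) 0.05138695913957997
tyre ((0.5168794393539429, 0.07647582143545151), 0.02896896004676819) ((0.5168152451515198, 0.0764659121632576), (0.05644705891609192, 0.056702639907598495), 156.17620849609375)
spindle [0.51619976 0.06198675 0.28053639] 30185
```

Emit:
move_arm(deltas=[{"grip": 0,"dx": 0.0268,"dy": 0.0025,"dz": 0,"roll": 0},{"grip": 0,"dx": 0,"dy": 0,"dz": 0.03,"roll": 0},{"grip": 0,"dx": 0,"dy": 0,"dz": 0.04,"roll": 0},{"grip": 0,"dx": 0,"dy": 0,"dz": 0.04,"roll": 0},{"grip": 0,"dx": 0,"dy": 0,"dz": 0.03,"roll": 0},{"grip": 0,"dx": 0,"dy": 0,"dz": 0.025,"roll": 0},{"grip": 0,"dx": 0,"dy": 0,"dz": 0.015,"roll": 0},{"grip": 0,"dx": 0,"dy": 0,"dz": 0.005,"roll": 0},{"grip": 0,"dx": 0,"dy": 0,"dz": 0,"roll": 0},{"grip": 0.15,"dx": 0,"dy": 0,"dz": 0,"roll": 0},{"grip": 0.22,"dx": 0,"dy": 0,"dz": 0,"roll": 0},{"grip": 0.28,"dx": 0,"dy": 0,"dz": 0,"roll": 0},{"grip": 0.34,"dx": 0,"dy": 0,"dz": 0,"roll": 0},{"grip": 0.5,"dx": 0,"dy": 0,"dz": 0,"roll": 0},{"grip": 0.6,"dx": 0,"dy": 0,"dz": 0,"roll": 0},{"grip": 0.6,"dx": 0,"dy": 0,"dz": 0,"roll": 0}], squeeze=30)

```text
time: 24.65
ee_pos: [0.5181, 0.0768, 0.0184]
orientation: [0.707, 0.707, 0.0, 0.0]
wrist_force: [-2.6, -0.9, 6.5]
width: 0.0562
finger_force: 31.0
```

Emit:
move_arm(deltas=[{"grip": 0.6,"dx": 0,"dy": 0,"dz": -0.008,"roll": 0},{"grip": 0.6,"dx": 0,"dy": 0,"dz": -0.015,"roll": 0},{"grip": 0.6,"dx": 0,"dy": 0,"dz": -0.015,"roll": 0},{"grip": 0.6,"dx": 0,"dy": 0,"dz": -0.015,"roll": 0},{"grip": 0.6,"dx": 0,"dy": 0,"dz": -0.015,"roll": 0},{"grip": 0.6,"dx": 0,"dy": 0,"dz": -0.015,"roll": 0},{"grip": 0.6,"dx": 0,"dy": 0,"dz": -0.017,"roll": 0},{"grip": 0.6,"dx": 0,"dy": 0,"dz": 0,"roll": 0},{"grip": 0.6,"dx": -0.022,"dy": 0.004,"dz": 0,"roll": 0},{"grip": 0.6,"dx": -0.035,"dy": 0,"dz": 0,"roll": 0},{"grip": 0.6,"dx": -0.035,"dy": 0,"dz": 0,"roll": 0},{"grip": 0.6,"dx": -0.035,"dy": 0,"dz": 0,"roll": 0},{"grip": 0.6,"dx": -0.025,"dy": 0,"dz": 0,"roll": 0},{"grip": 0.6,"dx": 0,"dy": 0,"dz": 0,"roll": 0},{"grip": 0.6,"dx": 0,"dy": 0,"dz": 0,"roll": 0}])

```text
time: 26.15
ee_pos: [0.521, -0.0755, 0.1168]
orientation: [0.708, 0.707, -0.0, -0.001]
wrist_force: [-0.7, 0.4, -1.4]
width: 0.0561
finger_force: 32.9
```

```bash
python3 - <<'E'
from h import *
s=state(); g=grab("wrist"); g2=grab("side"); print(s["ee_pos"],s["width"],s["wrist_force"])
cv2.imwrite("pics/J.png",np.hstack([cv2.resize(g["p"],(400,300)),cv2.resize(g2["p"][180:400,220:460],(400,300))])[...,::-1])
E
```

```text
[ 0.52102596 -0.0755017   0.11677644] 0.056065820900814564 [-0.70849273  0.4474544  -1.35991419]
```

View pics/J.png

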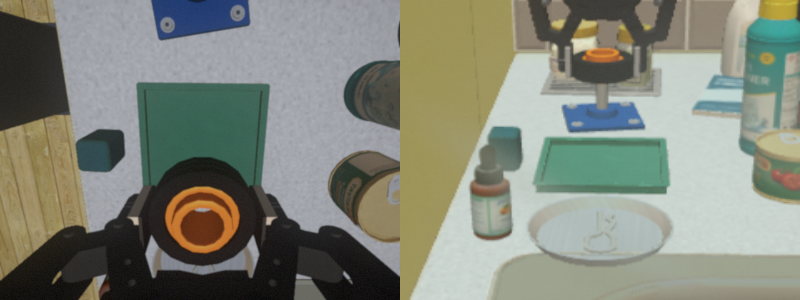

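The wheel is held level above the tray (202,220 left half). The scourer and vial are untouched, and the clip is still in the dish. Lowering.

Emit:
move_arm(deltas=[{"grip": 0.6,"dx": 0,"dy": 0,"dz": 0.02,"roll": 0},{"grip": 0.6,"dx": 0,"dy": 0,"dz": 0.03,"roll": 0},{"grip": 0.6,"dx": 0,"dy": 0,"dz": 0.03,"roll": 0},{"grip": 0.6,"dx": 0,"dy": 0,"dz": 0.017,"roll": 0},{"grip": 0.6,"dx": 0,"dy": 0,"dz": 0.01,"roll": 0},{"grip": 0.6,"dx": 0,"dy": 0,"dz": 0.003,"roll": 0},{"grip": 0.6,"dx": 0,"dy": 0,"dz": 0,"roll": 0},{"grip": 0.6,"dx": 0,"dy": 0,"dz": 0,"roll": 0}])

```text
time: 27.05
ee_pos: [0.5225, -0.0754, 0.0084]
orientation: [0.707, 0.707, 0.0, 0.001]
wrist_force: [-0.8, -0.1, -1.1]
width: 0.0558
finger_force: 32.8
```

Emit:
move_arm(deltas=[{"grip": 0.6,"dx": 0,"dy": 0,"dz": 0.002,"roll": 0},{"grip": 0.6,"dx": 0,"dy": 0,"dz": 0.001,"roll": 0},{"grip": 0.6,"dx": 0,"dy": 0,"dz": 0,"roll": 0},{"grip": 0.6,"dx": 0,"dy": 0,"dz": 0,"roll": 0}])

```text
time: 27.45
ee_pos: [0.5216, -0.0754, 0.0045]
orientation: [0.707, 0.707, 0.0, 0.0]
wrist_force: [-0.2, 0.5, -1.4]
width: 0.0563
finger_force: 32.9
```

Emit:
move_arm(deltas=[{"grip": 0.6,"dx": 0,"dy": 0,"dz": 0.0015,"roll": 0},{"grip": 0.6,"dx": 0,"dy": 0,"dz": 0,"roll": 0},{"grip": 0.6,"dx": 0,"dy": 0,"dz": 0,"roll": 0}])

```text
time: 27.75
ee_pos: [0.5216, -0.0754, 0.0044]
orientation: [0.707, 0.707, -0.0, -0.0]
wrist_force: [-7.1, 1.8, 13.8]
width: 0.0559
finger_force: 34.7
```

Emit:
move_arm(deltas=[{"grip": 0.28,"dx": 0,"dy": 0,"dz": 0,"roll": 0},{"grip": 0.2,"dx": 0,"dy": 0,"dz": 0,"roll": 0},{"grip": 0.2,"dx": 0,"dy": 0,"dz": 0,"roll": 0},{"grip": 0.2,"dx": 0,"dy": 0,"dz": -0.02,"roll": 0},{"grip": 0.2,"dx": 0,"dy": 0,"dz": -0.04,"roll": 0},{"grip": 0,"dx": 0,"dy": 0,"dz": -0.045,"roll": 0},{"grip": 0,"dx": 0,"dy": 0,"dz": -0.045,"roll": 0},{"grip": 0,"dx": 0,"dy": 0,"dz": -0.045,"roll": 0},{"grip": 0,"dx": 0.035,"dy": -0.005,"dz": 0,"roll": 0},{"grip": 0,"dx": 0.04,"dy": -0.006,"dz": 0,"roll": 0},{"grip": 0,"dx": 0.04,"dy": -0.006,"dz": 0,"roll": 0},{"grip": 0,"dx": 0.04,"dy": -0.006,"dz": 0,"roll": 0},{"grip": 0,"dx": 0.04,"dy": -0.006,"dz": 0,"roll": 0},{"grip": 0,"dx": 0.04,"dy": -0.006,"dz": 0,"roll": 0},{"grip": 0,"dx": 0.04,"dy": -0.006,"dz": 0,"roll": 0},{"grip": 0,"dx": 0.0375,"dy": -0.0025,"dz": 0,"roll": 0},{"grip": 0,"dx": 0,"dy": 0,"dz": 0,"roll": 0},{"grip": 0,"dx": 0,"dy": 0,"dz": 0,"roll": 0}])

```text
time: 29.55
ee_pos: [0.4776, 0.2377, 0.1974]
orientation: [0.706, 0.708, -0.0, 0.0]
wrist_force: [0.4, -0.1, 0.3]
width: 0.0856
finger_force: 0.0
```

```bash
python3 - <<'E'
from h import *
g=grab("wrist"); print(state()["ee_pos"]); lids(g)
g=grab("side"); P=cloud(g); hsv=cv2.cvtColor(g["p"],cv2.COLOR_RGB2HSV)
m=(hsv[...,0]>4)&(hsv[...,0]<22)&(hsv[...,1]>150)&(abs(P[...,0]-.52)<.05)&(P[...,1]>-.13)&(P[...,1]<0); print("wheel hub",np.nanpercentile(P[m],[5,50,95],axis=0).round(3).tolist())
E
```

```text
[0.47780117 0.23685046 0.19744943]
lid [0.478  0.237  0.0953 0.0314] mean [0.4776 0.2377 0.0949]
lid [0.5508 0.2004 0.1009 0.0249] mean [0.5512 0.2014 0.0986]
lid [0.5179 0.3726 0.088  0.0827] mean [0.5161 0.3717 0.0879]
wheel hub [[0.506, -0.092, 0.027], [0.52, -0.076, 0.034], [0.535, -0.064, 0.037]]
```

Emit:
move_arm(deltas=[{"grip": 0,"dx": 0,"dy": 0,"dz": 0.03,"roll": 0},{"grip": 0,"dx": 0,"dy": 0,"dz": 0.04,"roll": 0},{"grip": 0,"dx": 0,"dy": 0,"dz": 0.03,"roll": 0},{"grip": 0,"dx": 0,"dy": 0,"dz": 0.02,"roll": 0},{"grip": 0,"dx": 0,"dy": 0,"dz": 0.014,"roll": 0},{"grip": 0,"dx": 0,"dy": 0,"dz": 0,"roll": 0},{"grip": 0.15,"dx": 0,"dy": 0,"dz": 0,"roll": 0},{"grip": 0.22,"dx": 0,"dy": 0,"dz": 0,"roll": 0},{"grip": 0.28,"dx": 0,"dy": 0,"dz": 0,"roll": 0},{"grip": 0.34,"dx": 0,"dy": 0,"dz": 0,"roll": 0},{"grip": 0.5,"dx": 0,"dy": 0,"dz": 0,"roll": 0},{"grip": 0.6,"dx": 0,"dy": 0,"dz": 0,"roll": 0},{"grip": 0.6,"dx": 0,"dy": 0,"dz": 0,"roll": 0},{"grip": 0.6,"dx": 0,"dy": 0,"dz": 0,"roll": 0}], squeeze=40)

```text
time: 31.05
ee_pos: [0.4785, 0.2376, 0.0655]
orientation: [0.707, 0.707, 0.001, 0.0]
wrist_force: [-2.8, -0.3, 7.0]
width: 0.0586
finger_force: 42.0
```

Emit:
move_arm(deltas=[{"grip": 0.6,"dx": 0,"dy": 0,"dz": -0.02,"roll": 0},{"grip": 0.6,"dx": 0,"dy": 0,"dz": -0.03,"roll": 0},{"grip": 0.6,"dx": 0,"dy": 0,"dz": -0.03,"roll": 0},{"grip": 0.6,"dx": 0,"dy": 0,"dz": -0.02,"roll": 0},{"grip": 0.6,"dx": -0.02,"dy": -0.008,"dz": 0,"roll": 0},{"grip": 0.6,"dx": -0.03,"dy": -0.012,"dz": 0,"roll": 0},{"grip": 0.6,"dx": -0.03,"dy": -0.012,"dz": 0,"roll": 0},{"grip": 0.6,"dx": -0.03,"dy": -0.012,"dz": 0,"roll": 0},{"grip": 0.6,"dx": -0.0265,"dy": -0.0105,"dz": 0,"roll": 0},{"grip": 0.6,"dx": 0,"dy": 0,"dz": 0,"roll": 0},{"grip": 0.6,"dx": 0,"dy": 0,"dz": 0.03,"roll": 0},{"grip": 0.6,"dx": 0,"dy": 0,"dz": 0.03,"roll": 0},{"grip": 0.6,"dx": 0,"dy": 0,"dz": 0.025,"roll": 0},{"grip": 0.6,"dx": 0,"dy": 0,"dz": 0.012,"roll": 0},{"grip": 0.6,"dx": 0,"dy": 0,"dz": 0.005,"roll": 0},{"grip": 0.6,"dx": 0,"dy": 0,"dz": 0,"roll": 0},{"grip": 0.6,"dx": 0,"dy": 0,"dz": 0,"roll": 0}])

```text
time: 32.75
ee_pos: [0.4247, 0.101, 0.0629]
orientation: [0.707, 0.707, 0.001, 0.001]
wrist_force: [1.0, 0.4, -3.7]
width: 0.0584
finger_force: 44.9
```

Emit:
move_arm(deltas=[{"grip": 0.6,"dx": 0,"dy": 0,"dz": 0.001,"roll": 0},{"grip": 0.6,"dx": 0,"dy": 0,"dz": 0.001,"roll": 0},{"grip": 0.6,"dx": 0,"dy": 0,"dz": 0,"roll": 0},{"grip": 0.6,"dx": 0,"dy": 0,"dz": 0,"roll": 0}])

```text
time: 33.15
ee_pos: [0.4245, 0.1008, 0.0614]
orientation: [0.707, 0.707, 0.001, 0.001]
wrist_force: [-2.9, 0.3, 6.8]
width: 0.0588
finger_force: 45.8
```

Emit:
move_arm(deltas=[{"grip": 0.28,"dx": 0,"dy": 0,"dz": 0,"roll": 0},{"grip": 0.15,"dx": 0,"dy": 0,"dz": 0,"roll": 0},{"grip": 0,"dx": 0,"dy": 0,"dz": 0,"roll": 0},{"grip": 0,"dx": 0,"dy": 0,"dz": -0.02,"roll": 0},{"grip": 0,"dx": 0,"dy": 0,"dz": -0.03,"roll": 0},{"grip": 0,"dx": 0,"dy": 0,"dz": -0.04,"roll": 0},{"grip": 0,"dx": 0,"dy": 0,"dz": -0.04,"roll": 0},{"grip": 0.2,"dx": 0.0197,"dy": 0.0265,"dz": 0,"roll": 0},{"grip": 0.2,"dx": 0.0195,"dy": 0.026,"dz": 0,"roll": 0},{"grip": 0.2,"dx": 0.0195,"dy": 0.026,"dz": 0,"roll": 0},{"grip": 0.2,"dx": 0.0195,"dy": 0.026,"dz": 0,"roll": 0},{"grip": 0.2,"dx": 0.0195,"dy": 0.026,"dz": 0,"roll": 0},{"grip": 0.2,"dx": 0,"dy": 0,"dz": 0,"roll": 0},{"grip": 0.2,"dx": 0,"dy": 0,"dz": 0,"roll": 0}])

```text
time: 34.55
ee_pos: [0.5537, 0.1985, 0.189]
orientation: [0.707, 0.707, -0.001, -0.0]
wrist_force: [0.6, -0.9, 0.1]
width: 0.0683
finger_force: 0.0
```

```bash
python3 - <<'E'
from h import *
g=grab("wrist"); print(state()["ee_pos"]); lids(g)
E
```

```text
[0.55327438 0.19808827 0.18917248]
lid [0.5549 0.1989 0.1011 0.0229] mean [0.5547 0.1989 0.0998]
lid [0.4224 0.1153 0.0911 0.029 ] mean [0.4208 0.1161 0.0901]
```

Emit:
move_arm(deltas=[{"grip": 0.2,"dx": 0,"dy": 0.0015,"dz": 0.03,"roll": 0},{"grip": 0.2,"dx": 0,"dy": 0,"dz": 0.04,"roll": 0},{"grip": 0.2,"dx": 0,"dy": 0,"dz": 0.03,"roll": 0},{"grip": 0.2,"dx": 0,"dy": 0,"dz": 0.0215,"roll": 0},{"grip": 0.3,"dx": 0,"dy": 0,"dz": 0,"roll": 0},{"grip": 0.4,"dx": 0,"dy": 0,"dz": 0,"roll": 0},{"grip": 0.48,"dx": 0,"dy": 0,"dz": 0,"roll": 0},{"grip": 0.54,"dx": 0,"dy": 0,"dz": 0,"roll": 0},{"grip": 0.65,"dx": 0,"dy": 0,"dz": 0,"roll": 0},{"grip": 0.75,"dx": 0,"dy": 0,"dz": 0,"roll": 0},{"grip": 0.75,"dx": 0,"dy": 0,"dz": 0,"roll": 0},{"grip": 0.75,"dx": 0,"dy": 0,"dz": 0,"roll": 0}], squeeze=30)

```text
time: 35.8
ee_pos: [0.5568, 0.1987, 0.0707]
orientation: [0.707, 0.707, 0.001, 0.001]
wrist_force: [-2.4, -0.2, 7.2]
width: 0.0419
finger_force: 29.2
```

Emit:
move_arm(deltas=[{"grip": 0.75,"dx": 0,"dy": 0,"dz": -0.02,"roll": 0},{"grip": 0.75,"dx": 0,"dy": 0,"dz": -0.04,"roll": 0},{"grip": 0.75,"dx": 0,"dy": 0,"dz": -0.05,"roll": 0},{"grip": 0.75,"dx": -0.02,"dy": -0.0135,"dz": 0,"roll": 0},{"grip": 0.75,"dx": -0.03,"dy": -0.022,"dz": 0,"roll": 0},{"grip": 0.75,"dx": -0.03,"dy": -0.022,"dz": 0,"roll": 0},{"grip": 0.75,"dx": -0.03,"dy": -0.022,"dz": 0,"roll": 0},{"grip": 0.75,"dx": -0.03,"dy": -0.022,"dz": 0,"roll": 0},{"grip": 0.75,"dx": -0.03,"dy": -0.022,"dz": 0,"roll": 0},{"grip": 0.75,"dx": 0,"dy": 0,"dz": 0,"roll": 0},{"grip": 0.75,"dx": 0,"dy": 0,"dz": 0.04,"roll": 0},{"grip": 0.75,"dx": 0,"dy": 0,"dz": 0.035,"roll": 0},{"grip": 0.75,"dx": 0,"dy": 0,"dz": 0.02,"roll": 0},{"grip": 0.75,"dx": 0,"dy": 0,"dz": 0.012,"roll": 0},{"grip": 0.75,"dx": 0,"dy": 0,"dz": 0.005,"roll": 0},{"grip": 0.75,"dx": 0,"dy": 0,"dz": 0,"roll": 0},{"grip": 0.75,"dx": 0,"dy": 0,"dz": 0,"roll": 0}])

```text
time: 37.5
ee_pos: [0.4333, 0.0285, 0.0675]
orientation: [0.707, 0.707, 0.001, 0.001]
wrist_force: [-0.5, 0.0, -0.7]
width: 0.0414
finger_force: 29.2
```

Emit:
move_arm(deltas=[{"grip": 0.75,"dx": 0,"dy": 0,"dz": 0.001,"roll": 0},{"grip": 0.75,"dx": 0,"dy": 0,"dz": 0.001,"roll": 0},{"grip": 0.75,"dx": 0,"dy": 0,"dz": 0,"roll": 0},{"grip": 0.75,"dx": 0,"dy": 0,"dz": 0,"roll": 0}])

```text
time: 37.9
ee_pos: [0.4336, 0.0282, 0.0666]
orientation: [0.707, 0.707, 0.001, 0.001]
wrist_force: [-4.5, -0.2, 12.1]
width: 0.0416
finger_force: 32.1
```

Emit:
move_arm(deltas=[{"grip": 0.4,"dx": 0,"dy": 0,"dz": 0,"roll": 0},{"grip": 0.2,"dx": 0,"dy": 0,"dz": 0,"roll": 0},{"grip": 0.1,"dx": 0,"dy": 0,"dz": 0,"roll": 0},{"grip": 0,"dx": 0,"dy": 0,"dz": -0.02,"roll": 0},{"grip": 0,"dx": 0,"dy": 0,"dz": -0.03,"roll": 0},{"grip": 0,"dx": 0,"dy": 0,"dz": -0.04,"roll": 0},{"grip": 0,"dx": 0,"dy": 0,"dz": -0.04,"roll": 0},{"grip": 0,"dx": -0.034,"dy": 0.011,"dz": -0.036,"roll": 0},{"grip": 0,"dx": 0,"dy": 0,"dz": 0,"roll": 0},{"grip": 0,"dx": 0,"dy": 0,"dz": 0,"roll": 0},{"grip": 0,"dx": 0,"dy": 0,"dz": 0,"roll": 0}])

```text
time: 39.0
ee_pos: [0.4417, -0.0046, 0.2282]
orientation: [0.707, 0.707, -0.001, -0.001]
wrist_force: [0.0, -0.0, -0.5]
width: 0.0857
finger_force: 0.0
```

```bash
python3 - <<'E'
from h import *
g=grab("wrist"); print(state()["ee_pos"]); lids(g); print("before"); lids(load("wB"))
g2=grab("side"); cv2.imwrite("pics/K.png",np.hstack([cv2.resize(g["p"],(400,300)),cv2.resize(g2["p"][180:400,220:460],(400,300))])[...,::-1])
E
```

```text
[ 0.44155611 -0.004494    0.22786271]
lid [0.4244 0.0979 0.0915 0.0303] mean [0.4244 0.0987 0.0914]
lid [0.4319 0.0268 0.0972 0.0213] mean [0.4316 0.0272 0.097 ]
before
lid [0.4237 0.098  0.0915 0.0304] mean [0.4239 0.0991 0.0914]
lid [0.4327 0.0273 0.0972 0.0213] mean [0.4327 0.0277 0.0969]
```

View pics/K.png

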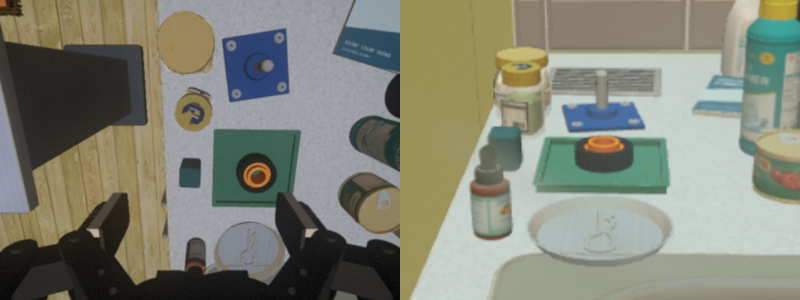

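The jars are back within about 1 mm of where they started and upright (185,42 and 193,112). The wheel is flat in the tray (257,175), the clip is in the dish, and the vial and scourer are untouched.

```bash
python3 -c "
from rig import sign_off; print(sign_off())"
```

```text
the job is handed in; nothing more can be done
None
```

The job is handed in at about 39 s of the 141 s: the clip is in the dish, the wheel lies flat in the tray, both jars are back upright within about 1 mm of where they stood, and the dropper bottle and scourer were left untouched.

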